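# Feel out the filter cubes that have come loose in their slider

## Robot

A 6-joint arm with a two-finger parallel gripper is mounted at the origin on a cart in front of the work surface, level with it; the furniture and walls round the work are solid. World frame = base frame: x ahead of the robot, y to its left, z up, the work surface at z = 0. Lengths are in m, angles in rad, forces in N, time in s.
With the tool pointing down it reaches from about 0.375 to 0.9 m from the base axis. Payload 3.1 kg.
Tool frame: the origin (TCP) lies midway between the tips of the shut fingers; the grasp point (between the pads) lies 19 mm behind it; z points along the fingers, y is the line along which they close (so a half turn about z gives the same grasp; the last joint's range is limited). The gripper opens to 85 mm and grips with 20 to 120 N. Pads are 22 mm wide; open, the fingers measure 114 mm over their backs; the gripper's body (76 mm by 85 mm) begins 54 mm behind the grasp point. The pads swing forward as they close: fully open they stand 13 mm farther back than shut.
Start: joints at [-1.425, 0.527, 1.433, -0, 1.181, -0.178], TCP at [0.199, -0.592, 0.231] pointing down, gripper open.
Joint ranges: [-3.08, 3.08], [-0.75, 2.2], [0.22, 2.44], [-1.43, 4.57], [0, 2.65], [-2.85, 2.85]. Speed limits (rad/s): [2.79, 2.79, 3.14, 3.14, 3.14, 3.14].

## Interface

Orientations are given as a unit quaternion [w, x, y, z].
In Python, from workcell import * gives the robot as it stands. The module is installed in compiled form; this text tells all that it offers.
- The arm moves only by the tool drive_tool, never from a script. Its argument "commands" is a list of rows, each a list of 3 entries, a list of its own where there are three numbers: the opening, from 0 (shut) to 1 (fully open), then the shift along the tool's x, y, z in m, then the turn about the tool's z in rad. In form: [[grip, [tx, ty, tz], spin], ...]. A call has exactly 10 rows; each row is the pose to reach, as a shift and turn from the pose commanded when the call began, along the tool's axes at that moment; what a row does not reach only later rows make up. A row lasts 1/8 s, in which the tool goes at most 62.5 mm and 10.7 degrees, less where a joint would pass 70% of its speed; a pose out of reach is approached as far as the arm can. A call with a gripper value outside its range is refused whole. The fingers move at their own pace and stop on an object; "force" is the grip in N (left out, the last holds). Time passes only in rows, so rows that repeat a pose let the fingers close, or fill a call up. It gives the time, the measured TCP pose, the force, the opening and the grip force at its end, in the units of the state.
- read_state(): the state, without advancing time (a new reading comes with each control period).
- capture(name): name is "side" or "top" or "wrist"; returns the picture (384x512x3 uint8, red, green, blue); there is no depth.
- get_calibration(name): a dict with "K" (3x3 intrinsics, pixels), "dist" ([k1, k2, p1, p2, k3] as OpenCV has them; the pictures are not rectified), "R" (3x3) and "t" (3): a world point X has camera coordinates R X + t. Camera axes: x right, y down, z forward; pixel columns grow to the right and rows downward; lengths in m; the calibration is good to about 2 mm. A picture is of the moment at which its call begins: read the wrist's pose just before it. get_calibration takes no time and is no camera call; for the wrist camera it gives the pose at the moment of the call.
- close_job(): hands the job in; it is judged then, once.
Trained networks look in the newest picture that a camera, given by its name, has taken for a name from the list of things; names that differ only in an ending like _2 or _b are one class to them, and where a whole thing is asked for, a point or a joint stands for the part that bears it (a point fixed in the world has none). Each returns a list of dicts, best first, with "score" (0 to 1); they miss things now and then, are a little off and sometimes report something else, mostly with a low value. They report only what shows in the picture. A call takes as long as a camera call. They do not tell look-alikes from the thing itself.
- cut_out(label, camera): "pixels" (384x512 bool, what is visible of it) and "location" ([column, row] in pixels, amid what is visible of it).
The state is a dict: "t": time; "joints": joint angles; "joint_vel": joint speeds; "effort": joint torques, N m; "ee_pos": TCP position; "tcp_rot": TCP orientation; "contact_force": force on the tool from outside, world axes, zero at the start; "moment": the same for the moment, N m; "opening": finger opening in m; "gripper_force": force on a finger pad.
Only numpy, scipy, OpenCV 4.12 (cv2) and the standard library are available. Lean on these libraries where they do the work, as an engineer would, in place of code of your own. Each camera call takes 0.05 s, during which the arm holds its last target. There are 200 camera calls.

## Task

Two of the four filter cubes in the slider sit in clips that have lost a lip and have play across the slider, each to one side only; the other two are held fast. Feel for them by gently rocking the cubes crosswise, ease each loose cube over to its free side, lift it out there and stand it upright in the groove of the grey parking block, leaving the two sound cubes seated. The clips are delicate, so never shove or tug a cube hard, and leave the objective canister and the bottle nearby where they stand.

Things in the scene. Friction and masses are not known exactly. Their poses are not given: they have to be found in the camera images.
- slider: Fixed aluminium filter slider, 64 mm wide (x), 224 mm long (y, plus a black pull knob at its +y end), deck 24 mm high. Origin: centre of its underside, z up. A row of four seats at y = -81, -27, 27, 81 mm, x = 0, each with one filter cube that hides it; the cube's body stands on the deck (cube origin 7.8 mm above the slider's), its axes parallel to the slider's.
- place_1 (a point): Deck height, middle of the seat at y = -81 mm. In each seat the cube's foot hangs in a captive steel clip: a channel 22 mm wide (x) inside; along its -x and its +x side a lip reaches over the foot's flange, 11.2 mm between the lips for the 10 mm stem. In a whole clip the cube shifts about 0.8 mm either way along x and cannot be lifted: the flange catches after about 1.5 mm.
- place_2 (a point): Deck height, middle of the seat at y = -27 mm. Two of the four clips, any two, are broken: one has lost its +x lip, the other its -x lip. There the cube shifts 3.7 mm towards the missing lip, 0.8 mm the other way. Pulled up from the middle it catches under the remaining lip; once shifted over by 2.5 mm or more it lifts straight out.
- place_3 (a point): Deck height, middle of the seat at y = 27 mm. Along y every cube has about 1 mm of play either way. Which clips are broken changes each time and cannot be seen. The clips are delicate: 8 N across the slider is plenty to feel a stop; over 20 N on one, sideways or upwards, is rough.
- place_4 (a point): Deck height, middle of the seat at y = 81 mm, next to the pull knob.
- park: Fixed grey parking block, 56 mm wide (x), 130 mm long (y), 26 mm high, with one groove along y in its middle, 25 mm wide, 19 mm deep, open at both ends. Origin: centre of its underside, z up. Takes two cubes in line (say at y = -35 and 35 mm), foot lengthwise in the groove, body standing on the block (cube origin 9.8 mm above the block's).
- cube_a: Black filter cube, 38 x 38 x 38 mm, a round filter in its top, about 0.12 kg; all four look alike. Under its middle is a T-shaped foot: stem 10 mm wide (x), 11 mm high, below it a flange 15 mm wide (x), 5 mm high, both 30 mm long (y). Origin: centre of the foot's underside; the cube body spans z = 16 to 54 mm above it.
- objective: Microscope objective in its clear canister with black base, 39 mm across, 64 mm high, standing loose near the slider; bystander. Origin: centre of its underside.
- cleaner: White bottle with red cap, 34 mm across, 94 mm high, standing loose near the slider; bystander. Origin: centre of its underside.
- cube_b: Another filter cube, exactly like cube_a. Which cube is in which seat changes.
- cube_c: Another filter cube, exactly like cube_a. Which cube is in which seat changes.
- cube_d: Another filter cube, exactly like cube_a. Which cube is in which seat changes.
Not all that is in view belongs to the job. Leave any green or pink look-alike of the cube_b alone.

How it is judged:
On the way, in this order (a step that is already met when the one before it is completed fails the run):
1. a loose cube is rocked over to its free side while still down in its seat (((z of cube_a in the frame of slider below 0.0095 m and (x of cube_a in the frame of slider above 0.0018 m or x of cube_a in the frame of slider below -0.0018 m)) or (z of cube_b in the frame of slider below 0.0095 m and (x of cube_b in the frame of slider above 0.0018 m or x of cube_b in the frame of slider below -0.0018 m)) or (z of cube_c in the frame of slider below 0.0095 m and (x of cube_c in the frame of slider above 0.0018 m or x of cube_c in the frame of slider below -0.0018 m)) or (z of cube_d in the frame of slider below 0.0095 m and (x of cube_d in the frame of slider above 0.0018 m or x of cube_d in the frame of slider below -0.0018 m)))).
2. a first cube stands in the groove of the parking block (((horizontal distance between cube_a and park below 0.06 m and z of cube_a in the frame of park between 0.008 and 0.012 m and angle between cube_a's own z axis and vertical below 0.08 rad and linear speed of cube_a below 0.01 m/s) or (horizontal distance between cube_b and park below 0.06 m and z of cube_b in the frame of park between 0.008 and 0.012 m and angle between cube_b's own z axis and vertical below 0.08 rad and linear speed of cube_b below 0.01 m/s) or (horizontal distance between cube_c and park below 0.06 m and z of cube_c in the frame of park between 0.008 and 0.012 m and angle between cube_c's own z axis and vertical below 0.08 rad and linear speed of cube_c below 0.01 m/s) or (horizontal distance between cube_d and park below 0.06 m and z of cube_d in the frame of park between 0.008 and 0.012 m and angle between cube_d's own z axis and vertical below 0.08 rad and linear speed of cube_d below 0.01 m/s))), for 0.2 s.
At the end, for the whole second after the job is handed in: Two cubes stand upright and at rest in the groove of the parking block (within 60 mm of its centre, origin 8 to 12 mm above its underside); the other two are still seated in the slider, within 4 mm of where they started; all four tilted by less than 0.08 rad ((((horizontal distance between cube_a and park below 0.06 m and z of cube_a in the frame of park between 0.008 and 0.012 m and angle between cube_a's own z axis and vertical below 0.08 rad and linear speed of cube_a below 0.01 m/s) and (horizontal distance between cube_b and park below 0.06 m and z of cube_b in the frame of park between 0.008 and 0.012 m and angle between cube_b's own z axis and vertical below 0.08 rad and linear speed of cube_b below 0.01 m/s) and (distance of cube_c from where it was at the start of the episode below 0.004 m and angle between cube_c's own z axis and vertical below 0.08 rad) and (distance of cube_d from where it was at the start of the episode below 0.004 m and angle between cube_d's own z axis and vertical below 0.08 rad)) or ((horizontal distance between cube_a and park below 0.06 m and z of cube_a in the frame of park between 0.008 and 0.012 m and angle between cube_a's own z axis and vertical below 0.08 rad and linear speed of cube_a below 0.01 m/s) and (distance of cube_b from where it was at the start of the episode below 0.004 m and angle between cube_b's own z axis and vertical below 0.08 rad) and (horizontal distance between cube_c and park below 0.06 m and z of cube_c in the frame of park between 0.008 and 0.012 m and angle between cube_c's own z axis and vertical below 0.08 rad and linear speed of cube_c below 0.01 m/s) and (distance of cube_d from where it was at the start of the episode below 0.004 m and angle between cube_d's own z axis and vertical below 0.08 rad)) or ((horizontal distance between cube_a and park below 0.06 m and z of cube_a in the frame of park between 0.008 and 0.012 m and angle between cube_a's own z axis and vertical below 0.08 rad and linear speed of cube_a below 0.01 m/s) and (distance of cube_b from where it was at the start of the episode below 0.004 m and angle between cube_b's own z axis and vertical below 0.08 rad) and (distance of cube_c from where it was at the start of the episode below 0.004 m and angle between cube_c's own z axis and vertical below 0.08 rad) and (horizontal distance between cube_d and park below 0.06 m and z of cube_d in the frame of park between 0.008 and 0.012 m and angle between cube_d's own z axis and vertical below 0.08 rad and linear speed of cube_d below 0.01 m/s)) or ((distance of cube_a from where it was at the start of the episode below 0.004 m and angle between cube_a's own z axis and vertical below 0.08 rad) and (horizontal distance between cube_b and park below 0.06 m and z of cube_b in the frame of park between 0.008 and 0.012 m and angle between cube_b's own z axis and vertical below 0.08 rad and linear speed of cube_b below 0.01 m/s) and (horizontal distance between cube_c and park below 0.06 m and z of cube_c in the frame of park between 0.008 and 0.012 m and angle between cube_c's own z axis and vertical below 0.08 rad and linear speed of cube_c below 0.01 m/s) and (distance of cube_d from where it was at the start of the episode below 0.004 m and angle between cube_d's own z axis and vertical below 0.08 rad)) or ((distance of cube_a from where it was at the start of the episode below 0.004 m and angle between cube_a's own z axis and vertical below 0.08 rad) and (horizontal distance between cube_b and park below 0.06 m and z of cube_b in the frame of park between 0.008 and 0.012 m and angle between cube_b's own z axis and vertical below 0.08 rad and linear speed of cube_b below 0.01 m/s) and (distance of cube_c from where it was at the start of the episode below 0.004 m and angle between cube_c's own z axis and vertical below 0.08 rad) and (horizontal distance between cube_d and park below 0.06 m and z of cube_d in the frame of park between 0.008 and 0.012 m and angle between cube_d's own z axis and vertical below 0.08 rad and linear speed of cube_d below 0.01 m/s)) or ((distance of cube_a from where it was at the start of the episode below 0.004 m and angle between cube_a's own z axis and vertical below 0.08 rad) and (distance of cube_b from where it was at the start of the episode below 0.004 m and angle between cube_b's own z axis and vertical below 0.08 rad) and (horizontal distance between cube_c and park below 0.06 m and z of cube_c in the frame of park between 0.008 and 0.012 m and angle between cube_c's own z axis and vertical below 0.08 rad and linear speed of cube_c below 0.01 m/s) and (horizontal distance between cube_d and park below 0.06 m and z of cube_d in the frame of park between 0.008 and 0.012 m and angle between cube_d's own z axis and vertical below 0.08 rad and linear speed of cube_d below 0.01 m/s)))); the robot touches nothing.
It fails at once if a cube in the fingers is shoved or tugged so hard that the slider bears more than 40 N in all (about 7 N of it resting weight) (contact force between slider and anything else above 40 N and (contact force between the fingers and cube_a above 4 N or contact force between the fingers and cube_b above 4 N or contact force between the fingers and cube_c above 4 N or contact force between the fingers and cube_d above 4 N)).
It fails at once if the objective canister or the bottle is moved by more than 15 mm or tipped ((distance of objective from where it was at the start of the episode above 0.015 m or angle between objective's own z axis and vertical above 0.2 rad) or (distance of cleaner from where it was at the start of the episode above 0.015 m or angle between cleaner's own z axis and vertical above 0.2 rad)).
It also fails if it takes over 72 s, if anything falls off the work surface, if the arm or the gripper's body presses on something with over 40 N, if the wrist force passes 120 N, or if a joint passes its speed limit or range.

## Working session

There is one attempt and no reset: what is moved stays moved. The work goes in short steps, Python scripts to look and compute and a tool call to move; the robot and the scene stay as the last step left them, time stands still between calls to the robot, and variables do not carry over. Pictures are saved under pics/ and viewed, at most 10 in all, crops included, and the job is handed in when it is done.

Besides the shell and the picture viewer there is one more tool, called after "Emit:" by a JSON object that holds its "op" and its "data", one argument or row to a line. drive_tool: Moves the arm, as the interface text tells. Its arguments: {"type":"object","properties":{"commands":{"type":"array","items":{"type":"array"}},"force":{"type":"number"}},"required":["commands"]}

```bash
mkdir -p pics; python3 - <<'E'
from workcell import *
import cv2,numpy as np
s=read_state(); print(s)
for n in("top","side"):
    im=capture(n); cv2.imwrite(f"pics/{n}0.png",im[:,:,::-1])
    for l in("slider","park","cube_a","objective","cleaner"):
        for d in cut_out(l,n): print(n,l,round(d["score"],2),np.round(d["location"]),d["pixels"].sum())
    c=get_calibration(n); print(n,c)
E
```

```text
{'t': 0.0, 'joints': array([-1.42450488e+00,  5.28444523e-01,  1.43388892e+00,  2.31709618e-06,
        1.18137714e+00, -1.78520164e-01]), 'joint_vel': array([ 0.00100505,  0.00088869, -0.00028202,  0.0001628 , -0.00066068,
        0.00035648]), 'effort': array([-5.57373696e-04, -4.42351341e+01, -1.78028798e+01, -4.31115632e-04,
        8.59119667e-03, -1.46032971e-05]), 'ee_pos': array([ 0.19936914, -0.5916088 ,  0.23035116]), 'tcp_rot': array([-1.05880852e-03,  9.86840656e-01,  1.61692295e-01,  1.81349767e-05]), 'contact_force': array([ 0.53361571, -1.15670981,  0.50133401]), 'moment': array([-0.01269568, -0.04062092,  0.04564942]), 'gripper_force': 0.0, 'opening': 0.08525880097852885}
top slider 0.92 [228. 160.] 991
top park 0.57 [335. 207.] 1309
top cube_a 0.86 [162. 148.] 333
top cube_a 0.83 [344. 273.] 279
top cube_a 0.76 [238. 159.] 268
top cube_a 0.68 [255. 172.] 254
top cube_a 0.66 [220. 143.] 308
top cube_a 0.54 [203. 129.] 335
top cube_a 0.48 [228. 218.] 267
top objective 0.67 [257. 121.] 255
top cleaner 0.67 [304. 141.] 244
top {'K': array([[432.55864192,   0.        , 25
[... 349 characters left out ...]
 't': array([-0.14110796,  0.42496126,  1.02530635])}
side slider 0.52 [267. 203.] 300
side park 0.88 [336. 206.] 797
side cube_a 0.94 [367. 236.] 406
side cube_a 0.71 [260. 189.] 289
side objective 0.15 [261. 205.] 331
side cleaner 0.63 [295. 164.] 330
side {'K': array([[494.17534509,   0.        , 259.25547934],
       [  0.        , 494.17534509, 190.39982401],
       [  0.        ,   0.        ,   1.        ]]), 'dist': array([-0.1230415,  0.       ,  0.       ,  0.       ,  0.       ]), 'R': array([[-0.26439125, -0.96430171, -0.01481512],
       [-0.60220079,  0.17707072, -0.77846013],
       [ 0.75329375, -0.19689637, -0.6275192 ]]), 't': array([-0.01045063,  0.34408393,  0.99125627])}
```

```bash
python3 - <<'E'
import cv2
im=cv2.imread("pics/top0.png"); cv2.imwrite("pics/top0c.png",cv2.resize(im[90:300,130:400],None,fx=2.8,fy=2.8,interpolation=cv2.INTER_CUBIC))
E
```

```text
(no output)
```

View pics/top0c.png

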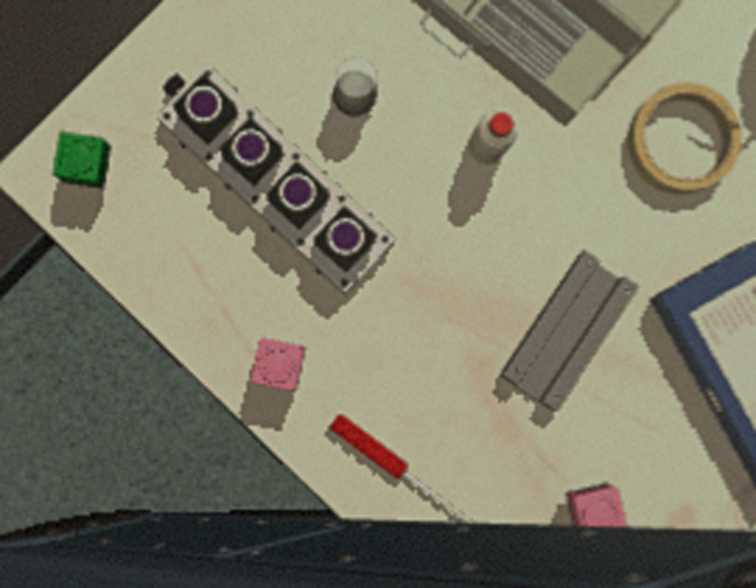

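The slider sits at crop centre (275,170), with its knob at the upper left and its four filters at crop (204,103), (250,147), (298,192), (347,237). The park block is at (568,330), the objective at (355,88) and the bottle at (493,135). The green and pink cubes are decoys. Next I convert these to world positions.

```bash
cat > h.py <<'E'
from workcell import *
import cv2,numpy as np
def world(c,px,z):
    p=cv2.undistortPoints(np.float64(px).reshape(-1,1,2),c["K"],c["dist"])[:,0]
    d=np.c_[p,np.ones(len(p))]@c["R"]; o=-c["R"].T@c["t"]
    return o+d*((z-o[2])/d[:,2])[:,None]
E
python3 - <<'E'
from h import *
c=get_calibration("top")
f=lambda P:np.array(P)/2.8+[130,90]-.3
q=world(c,f([(204,103),(250,147),(298,192),(347,237)]),.062);print(q.round(4))
d=q[0]-q[3];print("slider +y dir",np.arctan2(d[1],d[0]),np.linalg.norm(d),"mid",q.mean(0))
p=world(c,f([(587,252),(636,283),(553,408),(500,375)]),.026);print(p.round(4),p.mean(0))
d=p[:2].mean(0)-p[2:].mean(0);print("park",np.arctan2(d[1],d[0]),np.linalg.norm(d))
print("obj",world(c,f([(354,92)]),.032),"cl",world(c,f([(500,125)]),.094))
w=get_calibration("wrist");print(w)
print(np.linalg.norm(p.mean(0)[:2]))
E
```

```text
[[ 0.5846 -0.0298  0.062 ]
 [ 0.547  -0.0676  0.062 ]
 [ 0.5088 -0.1067  0.062 ]
 [ 0.4707 -0.1466  0.062 ]]
slider +y dir 0.7979563415342706 0.16309468766949237 mid [ 0.52775981 -0.08768177  0.062     ]
[[ 0.459  -0.3536  0.026 ]
 [ 0.4315 -0.3951  0.026 ]
 [ 0.326  -0.3202  0.026 ]
 [ 0.3549 -0.2756  0.026 ]] [ 0.3928399  -0.33611028  0.026     ]
park -0.6300923982739776 0.12974630415277172
obj [[ 0.59951265 -0.15559617  0.032     ]] cl [[ 0.55591176 -0.27104134  0.094     ]]
{'K': array([[275.56308878,   0.        , 256.83811865],
       [  0.        , 275.56308878, 195.20403116],
       [  0.        ,   0.        ,   1.        ]]), 'dist': array([-0.03934684,  0.        ,  0.        ,  0.        ,  0.        ]), 'R': array([[ 3.19669430e-01, -9.47529111e-01, -1.96284909e-04],
       [-8.95572980e-01, -3.02208548e-01,  3.26525697e-01],
       [-3.09451922e-01, -1.04204496e-01, -9.45188304e-01]]), 't': array([-0.62648282, -0.04295175,  0.38087758])}
0.517004166390344
```

Emit:
{"op": "drive_tool", "data": {
  "commands": [
    [1, [0.05, -0.04, 0], 0],
    [1, [0.1, -0.08, 0], -0.1],
    [1, [0.15, -0.12, 0], -0.2],
    [1, [0.2, -0.16, 0], -0.3],
    [1, [0.25, -0.2, 0.01], -0.4],
    [1, [0.3, -0.24, 0.02], -0.473],
    [1, [0.35, -0.28, 0.03], -0.473],
    [1, [0.4, -0.32, 0.03], -0.473],
    [1, [0.45, -0.355, 0.03], -0.473],
    [1, [0.472, -0.373, 0.03], -0.473]
  ],
  "force": 20
}}

```text
t: 1.85
ee_pos: [0.5292, -0.0858, 0.2015]
tcp_rot: [0.0, 0.921, 0.389, 0.0]
contact_force: [0.0, -0.5, 0.1]
opening: 0.0856
gripper_force: 0.0
```

```bash
python3 - <<'E'
from h import *
s=read_state(); print(s["ee_pos"],s["tcp_rot"],s["t"],s["joints"].round(2),s["contact_force"])
c=get_calibration("wrist"); im=capture("wrist"); np.savez("w1.npz",**c)
cv2.imwrite("pics/w1.png",cv2.resize(im[:,:,::-1],(800,600),interpolation=cv2.INTER_CUBIC)); cv2.imwrite("w1raw.png",im[:,:,::-1])
for d in cut_out("cube_a","wrist"): print(d["score"],d["location"],d["pixels"].sum())
E
```

```text
[ 0.52923889 -0.08579796  0.20152668] [2.72280363e-04 9.21081907e-01 3.89368507e-01 4.60314034e-04] 1.85 [-0.37  0.45  1.69  0.    1.    0.4 ] [ 0.03474422 -0.53107297  0.1242712 ]
0.91 [254.7, 202.0] 1338
0.83 [253.0, 104.7] 1561
0.79 [255.1, 243.5] 1312
0.73 [151.3, 55.7] 2060
0.59 [258.7, 158.4] 1450
0.59 [179.9, 253.1] 550
0.26 [251.9, 134.9] 4809
```

View pics/w1.png

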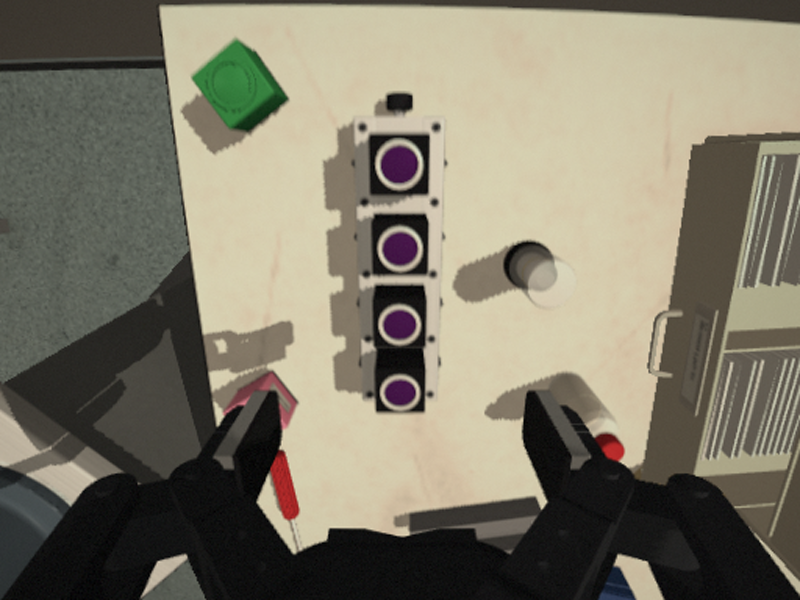

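The wrist view shows the slider upright in the picture, with filters at about (399,164), (400,248), (400,325) and (401,392). The bystanders are well to the right. I'll take exact positions from the purple blobs.

```bash
cat >> h.py <<'E'
def filters(im,c,z=.0618):
    b=im.astype(int); m=((b[...,0]-b[...,1]>25)&(b[...,2]-b[...,1]>35)).astype(np.uint8)
    n,l,st,ce=cv2.connectedComponentsWithStats(m)
    k=[i for i in range(1,n) if 60<st[i,4]<1500]
    return world(c,ce[k],z),ce[k],st[k,4]
E
python3 - <<'E'
from h import *
c=dict(np.load("w1.npz")); im=cv2.imread("w1raw.png")[:,:,::-1]
q,ce,a=filters(im,c);print(q.round(4),ce.round(1),a)
if len(q)==4:
    d=q[0]-q[3];print(np.arctan2(d[1],d[0]),np.linalg.norm(d),np.diff(q,axis=0).round(4))
s=read_state();w,x,y,_=s["tcp_rot"];yaw=2*np.arctan2(y,x);print("yaw",yaw)
tx=np.array([np.cos(yaw),np.sin(yaw)]);ty=np.array([tx[1],-tx[0]])
for p in q: print(((p[:2]-s["ee_pos"][:2])@np.c_[tx,ty]).round(4))
E
```

```text
[[ 0.5842 -0.0288  0.0618]
 [ 0.5475 -0.0673  0.0618]
 [ 0.5096 -0.1058  0.0618]
 [ 0.4718 -0.1452  0.0618]] [[255.1 105.1]
 [255.7 158.8]
 [255.4 207.3]
 [255.7 250.8]] [392 320 263 214]
0.8028730395982115 0.16182371170888357 [[-0.0366 -0.0386  0.    ]
 [-0.038  -0.0385  0.    ]
 [-0.0378 -0.0394  0.    ]]
yaw 0.8030482381786658
[0.0781 0.0002]
[0.0249 0.0006]
[-0.0291 -0.    ]
[-0.0837  0.0001]
```

Emit:
{"op": "drive_tool", "data": {
  "commands": [
    [1, [0.0245, 0, 0.03], 0],
    [1, [0.0245, 0, 0.08], 0],
    [1, [0.0245, 0, 0.12], 0],
    [1, [0.0245, 0, 0.15], 0],
    [0.8, [0.0245, 0, 0.165], 0],
    [0.6, [0.0245, 0, 0.174], 0],
    [0.55, [0.0245, 0, 0.174], 0],
    [0.5, [0.0245, 0, 0.174], 0],
    [0.48, [0.0245, 0, 0.174], 0],
    [0.47, [0.0245, 0, 0.174], 0]
  ]
}}

```text
t: 3.2
ee_pos: [0.5451, -0.0706, 0.0279]
tcp_rot: [0.0, 0.921, 0.388, 0.0]
contact_force: [0.2, 0.6, -0.1]
opening: 0.0402
gripper_force: 0.2
```

```bash
python3 - <<'E'
from h import *
c=get_calibration("wrist"); im=capture("wrist")
cv2.imwrite("pics/w2.png",cv2.resize(im[:,:,::-1],(800,600),interpolation=cv2.INTER_CUBIC))
E
```

```text
(no output)
```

View pics/w2.png

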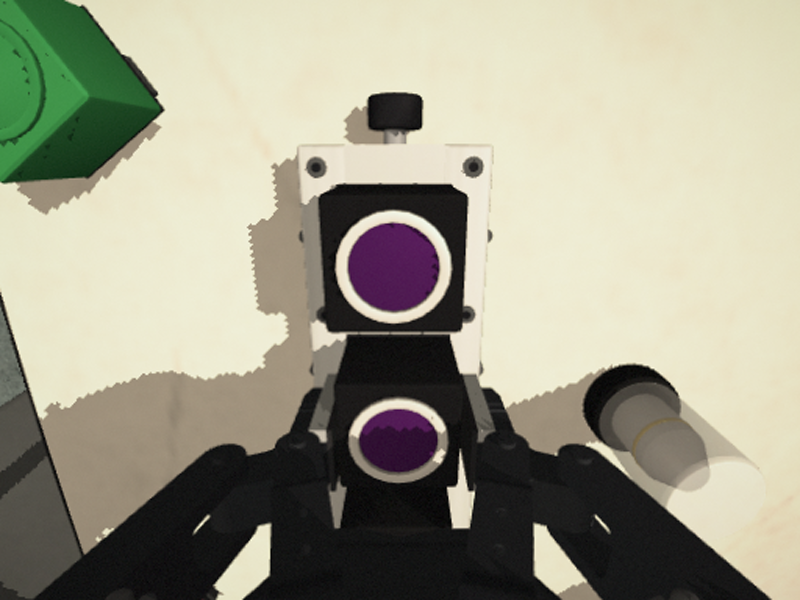

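The fingers straddle cube 3 with the ring centred between them at about (398,440). I'll close and test a small shift.

Emit:
{"op": "drive_tool", "data": {
  "commands": [
    [0.44, [0, 0, 0], 0],
    [0.4, [0, 0, 0], 0],
    [0.4, [0, 0, 0], 0],
    [0.4, [0, 0, 0], 0],
    [0.4, [0, 0.0005, 0], 0],
    [0.4, [0, 0.0008, 0], 0],
    [0.4, [0, 0.0012, 0], 0],
    [0.4, [0, 0.0015, 0], 0],
    [0.4, [0, 0.0015, 0], 0],
    [0.4, [0, 0.0015, 0], 0]
  ],
  "force": 20
}}

```text
t: 4.5
ee_pos: [0.5449, -0.0706, 0.0277]
tcp_rot: [-0.001, 0.922, 0.388, -0.001]
contact_force: [-2.5, 3.7, 7.8]
opening: 0.0375
gripper_force: 21.1
```

```bash
cat > r.py <<'E'
from h import *
s=read_state();w,x,y,_=s["tcp_rot"];yaw=2*np.arctan2(y,x)
T=np.array([[np.cos(yaw),np.sin(yaw),0],[np.sin(yaw),-np.cos(yaw),0],[0,0,-1]])
a=.803;T0=np.array([[np.cos(a),np.sin(a),0],[np.sin(a),-np.cos(a),0],[0,0,-1]])
print("yaw",yaw.round(4),"F tool",(T@s["contact_force"]).round(2),"off slider mid",(T0@(s["ee_pos"]-[.5278,-.0877,0])).round(4)*1000,"M",s["moment"].round(2),"op",s["opening"],s["gripper_force"],s["t"])
E
python3 r.py
```

```text
yaw 0.7977 F tool [ 0.88 -4.33 -7.78] off slider mid [ 24.2   0.4 -27.7] M [ 0.56  0.35 -0.  ] op 0.03747910562429436 21.123619079589844 4.5
```

Emit:
{"op": "drive_tool", "data": {
  "commands": [
    [0.4, [0, -0.0005, -0.0005], 0],
    [0.4, [0, -0.001, -0.0007], 0],
    [0.4, [0, -0.0015, -0.0007], 0],
    [0.4, [0, -0.002, -0.0007], 0],
    [0.4, [0, -0.0025, -0.0007], 0],
    [0.4, [0, -0.003, -0.0007], 0],
    [0.4, [0, -0.003, -0.0007], 0],
    [0.4, [0, -0.003, -0.0007], 0],
    [0.4, [0, -0.003, -0.0007], 0],
    [0.4, [0, -0.003, -0.0007], 0]
  ]
}}

```text
t: 5.75
ee_pos: [0.5438, -0.0696, 0.028]
tcp_rot: [0.0, 0.921, 0.388, 0.0]
contact_force: [1.5, -0.7, -1.2]
opening: 0.0379
gripper_force: 20.3
```

```bash
python3 r.py
```

```text
yaw 0.7978 F tool [0.55 1.58 1.23] off slider mid [ 24.2  -1.1 -28. ] M [0.04 0.03 0.  ] op 0.03793835183024105 20.27013212442398 5.75
```

Emit:
{"op": "drive_tool", "data": {
  "commands": [
    [0.4, [0, -0.0003, 0], 0],
    [0.4, [0, -0.0006, 0], 0],
    [0.4, [0, -0.0009, 0], 0],
    [0.4, [0, -0.0012, 0], 0],
    [0.4, [0, -0.0015, 0], 0],
    [0.4, [0, -0.0015, 0], 0],
    [0.4, [0, -0.0015, 0], 0],
    [0.4, [0, -0.0015, 0], 0],
    [0.4, [0, -0.0015, 0], 0],
    [0.4, [0, -0.0015, 0], 0]
  ]
}}

```text
t: 7.0
ee_pos: [0.5431, -0.0688, 0.0281]
tcp_rot: [0.0, 0.921, 0.388, 0.0]
contact_force: [0.8, -2.6, -2.3]
opening: 0.0377
gripper_force: 20.3
```

```bash
python3 r.py
```

```text
yaw 0.7979 F tool [-1.32  2.34  2.33] off slider mid [ 24.2  -2.2 -28.1] M [-0.4  -0.25  0.01] op 0.0376736974995872 20.295549631118774 7.0
```

Emit:
{"op": "drive_tool", "data": {
  "commands": [
    [0.4, [0, -0.0003, 0], 0],
    [0.4, [0, -0.0006, 0], 0],
    [0.4, [0, -0.0009, 0], 0],
    [0.4, [0, -0.0012, 0], 0],
    [0.4, [0, -0.0015, 0], 0],
    [0.4, [0, -0.0015, 0], 0],
    [0.4, [0, -0.0015, 0], 0],
    [0.4, [0, -0.0015, 0], 0],
    [0.4, [0, -0.0015, 0], 0],
    [0.4, [0, -0.0015, 0], 0]
  ]
}}

```text
t: 8.25
ee_pos: [0.5431, -0.0687, 0.0281]
tcp_rot: [0.001, 0.921, 0.389, 0.001]
contact_force: [3.1, -6.0, -3.1]
opening: 0.0377
gripper_force: 20.6
```

```bash
python3 r.py; python3 - <<'E'
from h import *
c=get_calibration("wrist"); im=capture("wrist")
q,ce,a=filters(im,c);print(q.round(4),ce.round(1),a)
s=read_state();d=.803;u=np.array([np.sin(d),-np.cos(d)]);print("x rel",(q[:,:2]-[.5278,-.0877])@u,"tcp",(s["ee_pos"][:2]-[.5278,-.0877])@u)
E
```

```text
yaw 0.7981 F tool [-2.13  6.42  3.1 ] off slider mid [ 24.3  -2.2 -28.1] M [-1.07 -0.52  0.04] op 0.03770009069842741 20.57457447052002 8.25
[[ 0.5503 -0.0629  0.0618]] [[256.8 269.9]] [469]
x rel [-0.00104543] tcp -0.0022416123649009667
```

Emit:
{"op": "drive_tool", "data": {
  "commands": [
    [0.4, [0, 0.001, 0], 0],
    [0.4, [0, 0.002, 0], 0],
    [0.4, [0, 0.003, 0], 0],
    [0.4, [0, 0.004, 0], 0],
    [0.4, [0, 0.0047, 0], 0],
    [0.4, [0, 0.0053, 0], 0],
    [0.4, [0, 0.006, 0], 0],
    [0.4, [0, 0.006, 0], 0],
    [0.4, [0, 0.006, 0], 0],
    [0.4, [0, 0.006, 0], 0]
  ]
}}

```text
t: 9.55
ee_pos: [0.5459, -0.0717, 0.028]
tcp_rot: [-0.0, 0.921, 0.388, -0.0]
contact_force: [-1.1, 0.4, -1.5]
opening: 0.038
gripper_force: 21.1
```

```bash
python3 r.py
```

```text
yaw 0.7978 F tool [-0.53 -1.05  1.54] off slider mid [ 24.1   1.9 -28. ] M [ 0.04 -0.03  0.03] op 0.03802272736835601 21.106760501861572 9.55
```

```bash
sed -i 's/<1500/<9000/' h.py; cat > f.py <<'E'
from h import *
c=get_calibration("wrist"); im=capture("wrist")
s=read_state();b=im.astype(int)
m=(b.min(2)>110).astype(np.uint8); m2=((b[...,0]-b[...,1]>25)&(b[...,2]-b[...,1]>35)).astype(np.uint8)
n,l,st,ce=cv2.connectedComponentsWithStats(m2)
d=.803;u=np.array([np.sin(d),-np.cos(d)]);v=np.array([np.cos(d),np.sin(d)])
for i in range(1,n):
    x,y,w,h,a=st[i]
    if a<60: continue
    q=world(c,[(x,y+h/2-.5),(x+w-1,y+h/2-.5),ce[i]],.0618)[:,:2]-[.5278,-.0877]
    print("blob",ce[i].round(1),a,"left/right/mid x",(q@u*1000).round(2),"avg edges",((q[:2]@u).mean()*1000).round(2),"y",(q@v*1000).round(1)[2])
print("tcp x",(s["ee_pos"][:2]-[.5278,-.0877])@u*1000)
E
python3 f.py
```

```text
blob [247.8 169.8] 2470 left/right/mid x [-11.45  11.23  -0.18] avg edges -0.11 y 80.8
blob [256.3 270.1] 478 left/right/mid x [-7.36 13.53  3.  ] avg edges 3.09 y 33.3
tcp x 1.895493420285908
```

Cube 3 has moved about 3.2 mm towards +x relative to cube 4, and it met a stop at -0.9 mm, so seat 3 is loose on its +x side. I'll lift it gently.

Emit:
{"op": "drive_tool", "data": {
  "commands": [
    [0.4, [0, 0, -0.0005], 0],
    [0.4, [0, 0, -0.001], 0],
    [0.4, [0, 0, -0.0015], 0],
    [0.4, [0, 0, -0.002], 0],
    [0.4, [0, 0, -0.0025], 0],
    [0.4, [0, 0, -0.003], 0],
    [0.4, [0, 0, -0.0035], 0],
    [0.4, [0, 0, -0.004], 0],
    [0.4, [0, 0, -0.0045], 0],
    [0.4, [0, 0, -0.0045], 0]
  ]
}}

```text
t: 10.85
ee_pos: [0.546, -0.0717, 0.0326]
tcp_rot: [0.0, 0.921, 0.388, 0.0]
contact_force: [0.4, -0.2, -2.2]
opening: 0.0378
gripper_force: 21.1
```

```bash
python3 r.py
```

```text
yaw 0.7978 F tool [0.07 0.43 2.25] off slider mid [ 24.1   2.  -32.6] M [0.01 0.03 0.04] op 0.03784961418284018 21.10665589570999 10.85
```

Emit:
{"op": "drive_tool", "data": {
  "commands": [
    [0.4, [0, 0, -0.03], 0],
    [0.4, [0, 0, -0.08], 0],
    [0.4, [0, 0, -0.125], 0.17],
    [0.4, [-0.04, -0.002, -0.14], 0.35],
    [0.4, [-0.09, -0.004, -0.14], 0.53],
    [0.4, [-0.14, -0.006, -0.14], 0.71],
    [0.4, [-0.19, -0.008, -0.14], 0.89],
    [0.4, [-0.24, -0.01, -0.14], 1.07],
    [0.4, [-0.28, -0.013, -0.14], 1.25],
    [0.4, [-0.309, -0.0142, -0.14], 1.428]
  ]
}}

```text
t: 12.1
ee_pos: [0.3186, -0.2839, 0.1726]
tcp_rot: [0.0, 0.95, -0.313, 0.0]
contact_force: [0.1, -0.2, -1.8]
opening: 0.0376
gripper_force: 21.5
```

```bash
python3 - <<'E'
from h import *
s=read_state();c=get_calibration("wrist"); im=capture("wrist");np.savez("w3.npz",**c);cv2.imwrite("w3raw.png",im[:,:,::-1])
cv2.imwrite("pics/w3.png",cv2.resize(im[:,:,::-1],(800,600),interpolation=cv2.INTER_CUBIC))
print(s["ee_pos"],s["contact_force"],s["opening"])
E
```

```text
[ 0.31861101 -0.2838671   0.17262773] [ 0.14111506 -0.1935324  -1.82849696] 0.03755742417430719
```

View pics/w3.png

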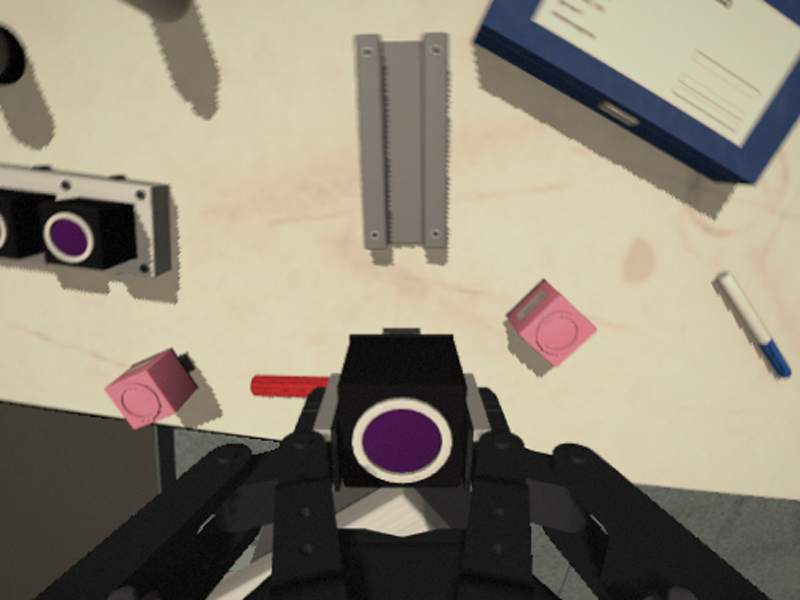

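The cube is held upright. The park block's top screws show at (369,51), (436,50), (375,235) and (435,233), and I'll use them for its centre and yaw.

```bash
python3 - <<'E'
from h import *
c=dict(np.load("w3.npz"))
k=lambda P:(np.array(P)+.5)/1.5625-.5
p=world(c,k([(369,51),(436,50),(435,233),(375,235)]),.026)
p2=world(c,k([(356,36),(448,34),(446,248),(365,250)]),.026)
for q in(p,p2):
    d=q[:2].mean(0)-q[2:].mean(0);print(q.mean(0).round(4),np.arctan2(d[1],d[0]).round(4),np.linalg.norm(d).round(4),np.linalg.norm(q[0]-q[1]).round(4))
m=p.mean(0)[:2];d=p[:2].mean(0)-p[2:].mean(0);a=np.arctan2(d[1],d[0])
e=np.array([np.cos(a),np.sin(a)])
s=read_state();w,x,y,_=s["tcp_rot"];yaw=2*np.arctan2(y,x);T=np.array([[np.cos(yaw),np.sin(yaw)],[np.sin(yaw),-np.cos(yaw)]])
print("yaw",yaw,"a",a)
for o in(.035,-.035): print(o,m+o*e,T@(m+o*e-s["ee_pos"][:2]))
E
```

```text
[ 0.3906 -0.3402  0.026 ] -0.6212 0.1102 0.04
[ 0.3898 -0.3396  0.026 ] -0.6182 0.1288 0.0545
yaw -0.642199849484869 a -0.6211602211305994
0.035 [ 0.41903954 -0.36052569] [ 0.1260128  -0.00111967]
-0.035 [ 0.36211528 -0.31978715] [0.05602829 0.000353  ]
```

Emit:
{"op": "drive_tool", "data": {
  "commands": [
    [0.4, [0.05, -0.001, 0], -0.012],
    [0.4, [0.09, -0.0015, 0], -0.012],
    [0.4, [0.115, -0.0015, 0], -0.012],
    [0.4, [0.126, -0.0015, 0.02], -0.012],
    [0.4, [0.126, -0.0015, 0.06], -0.012],
    [0.4, [0.126, -0.0015, 0.09], -0.012],
    [0.4, [0.126, -0.0015, 0.11], -0.012],
    [0.4, [0.126, -0.0015, 0.12], -0.012],
    [0.4, [0.126, -0.0015, 0.128], -0.012],
    [0.4, [0.126, -0.0015, 0.132], -0.012]
  ]
}}

```text
t: 13.4
ee_pos: [0.423, -0.3562, 0.0406]
tcp_rot: [0.0, 0.953, -0.304, 0.0]
contact_force: [0.4, -0.3, -0.1]
opening: 0.038
gripper_force: 21.5
```

```bash
python3 r.py; python3 - <<'E'
from h import *
print(read_state()["ee_pos"])
im=capture("side");cv2.imwrite("pics/s1.png",cv2.resize(im[130:330,230:450,::-1],None,fx=2.8,fy=2.8,interpolation=cv2.INTER_CUBIC))
E
```

```text
yaw -0.6179 F tool [ 0.52 -0.03  0.13] off slider mid [-266.   111.   -40.6] M [-0.02  0.01 -0.04] op 0.037968407705852664 21.459733843803406 13.4
[ 0.42295822 -0.35616072  0.04060617]
```

View pics/s1.png

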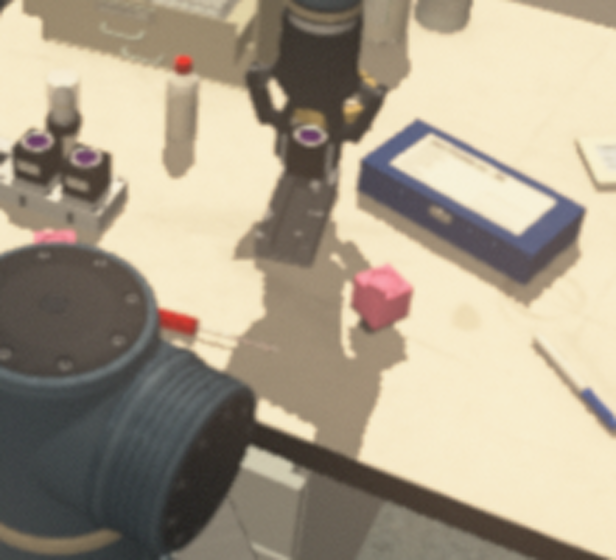

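The side view shows the held cube over the far half of the park block at crop (310,160). The measured pose suggests a lateral offset, so I'll check with the wrist camera.

```bash
python3 - <<'E'
from h import *
s=read_state();c=get_calibration("wrist"); im=capture("wrist");np.savez("w4.npz",**c);cv2.imwrite("w4raw.png",im[:,:,::-1])
cv2.imwrite("pics/w4.png",cv2.resize(im[:,:,::-1],(800,600),interpolation=cv2.INTER_CUBIC))
print(s["ee_pos"],s["contact_force"],s["opening"])
E
```

```text
[ 0.42278594 -0.35605146  0.04035071] [ 0.13481137  0.21799302 -1.64588287] 0.03759173287108622
```

View pics/w4.png

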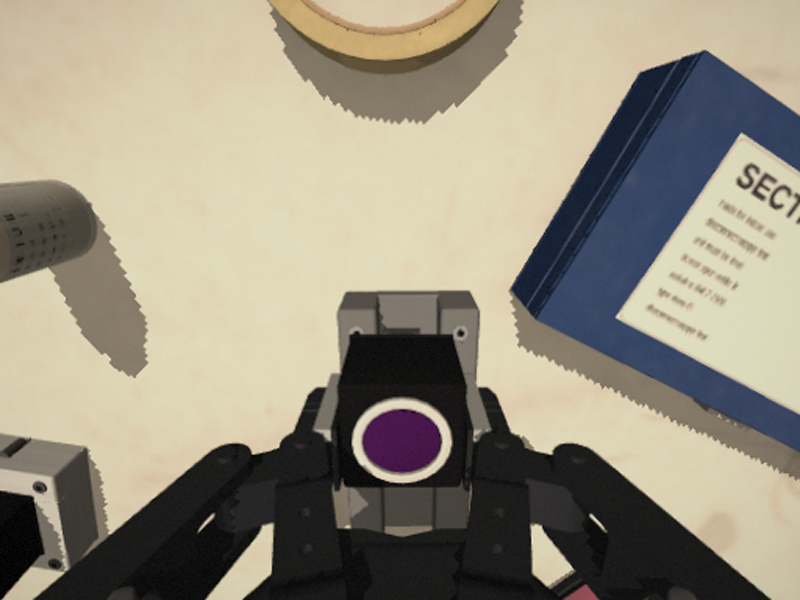

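The screws at (356,332) and (461,332) put the block centre near x=408, against 402 for the cube. I'll shift +2.7 mm and lower.

Emit:
{"op": "drive_tool", "data": {
  "commands": [
    [0.4, [0, 0.0015, 0], 0],
    [0.4, [0, 0.0027, 0], 0],
    [0.4, [0, 0.0027, 0], 0],
    [0.4, [0, 0.0027, 0.003], 0],
    [0.4, [0, 0.0027, 0.006], 0],
    [0.4, [0, 0.0027, 0.008], 0],
    [0.4, [0, 0.0027, 0.0095], 0],
    [0.4, [0, 0.0027, 0.0105], 0],
    [0.4, [0, 0.0027, 0.0105], 0],
    [0.4, [0, 0.0027, 0.0105], 0]
  ]
}}

```text
t: 14.75
ee_pos: [0.4212, -0.3582, 0.0301]
tcp_rot: [0.0, 0.953, -0.304, 0.0]
contact_force: [0.5, 0.5, -1.5]
opening: 0.0373
gripper_force: 21.5
```

```bash
python3 r.py
```

```text
yaw -0.6182 F tool [ 0.12 -0.66  1.47] off slider mid [-268.7  111.2  -30.1] M [-0.01  0.06  0.  ] op 0.03727742910176346 21.533330976963043 14.75
```

Emit:
{"op": "drive_tool", "data": {
  "commands": [
    [0.4, [0, 0, 0.0005], 0],
    [0.4, [0, 0, 0.001], 0],
    [0.4, [0, 0, 0.001], 0],
    [0.5, [0, 0, 0.001], 0],
    [0.6, [0, 0, 0.001], 0],
    [0.8, [0, 0, 0.001], 0],
    [0.9, [0, 0, -0.005], 0],
    [1, [0, 0, -0.03], 0],
    [1, [0, 0, -0.08], 0],
    [1, [0, 0, -0.14], 0]
  ]
}}

```text
t: 16.0
ee_pos: [0.4206, -0.3576, 0.1708]
tcp_rot: [-0.001, 0.953, -0.304, -0.001]
contact_force: [0.7, -1.3, -0.1]
opening: 0.0855
gripper_force: 0.0
```

```bash
python3 - <<'E'
from h import *
s=read_state();c=get_calibration("wrist"); im=capture("wrist");cv2.imwrite("pics/w5.png",cv2.resize(im[:,:,::-1],(800,600),interpolation=cv2.INTER_CUBIC))
print(s["ee_pos"],s["joints"].round(2)); np.savez("w5.npz",**c)
q,ce,a=filters(im,c,.0638);print(q.round(4),ce,a)
E
```

```text
[ 0.42056026 -0.35756148  0.17078427] [-0.91  0.51  1.68 -0.    0.96  1.28]
[[ 0.4241 -0.3616  0.0638]
 [ 0.5087 -0.1069  0.0638]
 [ 0.4707 -0.1461  0.0638]] [[257.14720812 188.84771574]
 [ 19.85106383 258.16489362]
 [ 69.14953271 265.59345794]] [394 188 214]
```

View pics/w5.png

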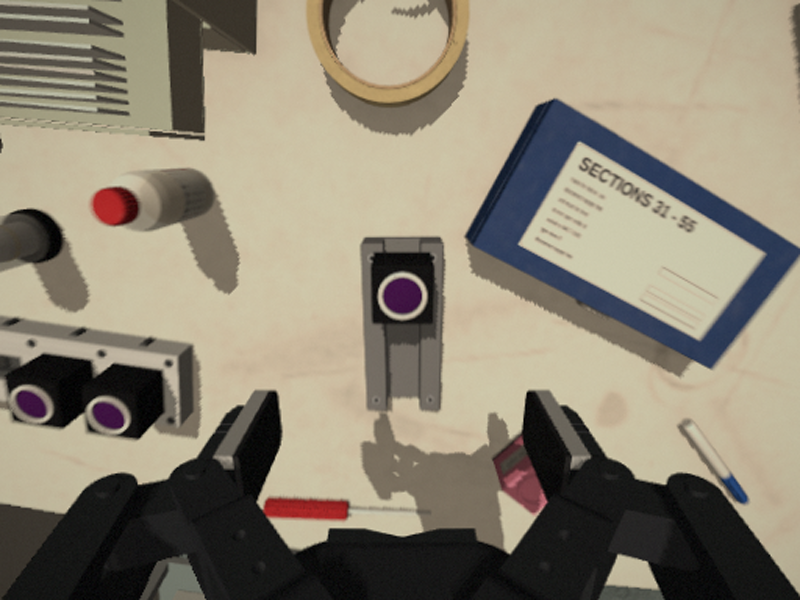

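The first cube stands in the groove at (403,290). Now I move over seat 2.

Emit:
{"op": "drive_tool", "data": {
  "commands": [
    [1, [-0.01, -0.04, 0], -0.17],
    [1, [-0.02, -0.08, 0], -0.35],
    [1, [-0.035, -0.12, 0], -0.53],
    [1, [-0.045, -0.16, 0], -0.71],
    [1, [-0.055, -0.195, 0], -0.89],
    [1, [-0.065, -0.225, 0], -1.07],
    [1, [-0.0753, -0.2528, 0], -1.25],
    [1, [-0.0753, -0.2528, 0.03], -1.417],
    [1, [-0.0753, -0.2528, 0.06], -1.417],
    [1, [-0.0753, -0.2528, 0.06], -1.417]
  ]
}}

```text
t: 17.3
ee_pos: [0.5047, -0.1077, 0.1085]
tcp_rot: [-0.002, 0.921, 0.389, -0.002]
contact_force: [-0.2, 0.0, 0.3]
opening: 0.0853
gripper_force: 0.0
```

```bash
python3 r.py
```

```text
yaw 0.7989 F tool [-0.11 -0.15 -0.34] off slider mid [ -30.4   -2.7 -108.5] M [0.   0.03 0.04] op 0.08531781197891003 0.0 17.3
```

Emit:
{"op": "drive_tool", "data": {
  "commands": [
    [1, [0, 0.0008, 0.04], 0],
    [0.9, [0, 0.0008, 0.065], 0],
    [0.7, [0, 0.0008, 0.075], 0],
    [0.6, [0, 0.0008, 0.0797], 0],
    [0.55, [0, 0.0008, 0.0797], 0],
    [0.5, [0, 0.0008, 0.0797], 0],
    [0.47, [0, 0.0008, 0.0797], 0],
    [0.4, [0, 0.0008, 0.0797], 0],
    [0.4, [0, 0.0008, 0.0797], 0],
    [0.4, [0, 0.0008, 0.0794], 0]
  ]
}}

```text
t: 18.55
ee_pos: [0.5066, -0.1088, 0.031]
tcp_rot: [-0.0, 0.921, 0.389, -0.0]
contact_force: [-0.6, 1.5, 3.1]
opening: 0.0377
gripper_force: 20.2
```

```bash
python3 r.py
```

```text
yaw 0.7989 F tool [ 0.71 -1.47 -3.11] off slider mid [-29.9  -0.6 -31. ] M [ 0.2   0.17 -0.02] op 0.037718804690466096 20.18658310174942 18.55
```

Emit:
{"op": "drive_tool", "data": {
  "commands": [
    [0.4, [0, -0.0005, -0.0005], 0],
    [0.4, [0, -0.001, -0.0008], 0],
    [0.4, [0, -0.0015, -0.0008], 0],
    [0.4, [0, -0.002, -0.0008], 0],
    [0.4, [0, -0.0025, -0.0008], 0],
    [0.4, [0, -0.003, -0.0008], 0],
    [0.4, [0, -0.0035, -0.0008], 0],
    [0.4, [0, -0.0035, -0.0008], 0],
    [0.4, [0, -0.0035, -0.0008], 0],
    [0.4, [0, -0.0035, -0.0008], 0]
  ]
}}

```text
t: 19.8
ee_pos: [0.5054, -0.1075, 0.0316]
tcp_rot: [0.001, 0.921, 0.389, 0.001]
contact_force: [3.0, -3.7, -3.8]
opening: 0.0376
gripper_force: 20.5
```

```bash
python3 r.py
```

```text
yaw 0.7989 F tool [-0.53  4.7   3.75] off slider mid [-29.8  -2.4 -31.6] M [-0.9  -0.53 -0.03] op 0.03761014730848472 20.513571202754974 19.8
```

Seat 2 stops at the normal -0.8 mm, so it is sound towards -x. I'll release it and go to seat 1.

Emit:
{"op": "drive_tool", "data": {
  "commands": [
    [0.4, [0, 0.001, 0.0006], 0],
    [0.4, [0, 0.002, 0.0008], 0],
    [0.4, [0, 0.002, 0.0008], 0],
    [0.5, [0, 0.002, 0.0008], 0],
    [0.7, [0, 0.002, 0], 0],
    [0.85, [0, 0.002, -0.004], 0],
    [0.85, [-0.02, 0.002, -0.004], 0],
    [0.85, [-0.04, 0.002, -0.004], 0],
    [0.75, [-0.054, 0.002, -0.002], 0],
    [0.6, [-0.054, 0.002, 0.0015], 0]
  ]
}}

```text
t: 21.05
ee_pos: [0.4676, -0.1473, 0.0298]
tcp_rot: [-0.0, 0.922, 0.388, -0.0]
contact_force: [0.8, -0.8, -0.5]
opening: 0.0513
gripper_force: 0.0
```

```bash
python3 r.py
```

```text
yaw 0.797 F tool [-0.02  1.15  0.45] off slider mid [-84.7  -1.9 -29.8] M [-0.03 -0.05  0.03] op 0.05129703929853047 0.0 21.05
```

Well centred. I'll grip, then push towards -x in the same call.

Emit:
{"op": "drive_tool", "data": {
  "commands": [
    [0.5, [0, 0.0003, 0], 0],
    [0.47, [0, 0.0003, 0], 0],
    [0.4, [0, 0.0003, 0], 0],
    [0.4, [0, 0.0003, 0], 0],
    [0.4, [0, 0.0003, -0.0006], 0],
    [0.4, [0, -0.0006, -0.0006], 0],
    [0.4, [0, -0.0014, -0.0006], 0],
    [0.4, [0, -0.002, -0.0006], 0],
    [0.4, [0, -0.0025, -0.0006], 0],
    [0.4, [0, -0.0025, -0.0006], 0]
  ]
}}

```text
t: 22.3
ee_pos: [0.4678, -0.1463, 0.0307]
tcp_rot: [0.002, 0.921, 0.389, 0.001]
contact_force: [3.2, -5.2, -4.5]
opening: 0.0375
gripper_force: 20.6
```

```bash
python3 r.py
```

```text
yaw 0.7989 F tool [-1.55  5.91  4.54] off slider mid [-83.8  -2.5 -30.7] M [-0.88 -0.4  -0.04] op 0.037471631858559645 20.60307741165161 22.3
```

Seat 1 is sound too. I'll release it and go to seat 4.

Emit:
{"op": "drive_tool", "data": {
  "commands": [
    [0.4, [0, 0.001, 0.0004], 0],
    [0.4, [0, 0.002, 0.0006], 0],
    [0.4, [0, 0.002, 0.0006], 0],
    [0.5, [0, 0.002, 0.0006], 0],
    [0.7, [0, 0.002, 0], 0],
    [0.85, [0, 0.002, -0.006], 0],
    [0.85, [0.04, 0.002, -0.01], 0],
    [0.85, [0.09, 0.0024, -0.01], 0],
    [0.85, [0.135, 0.0028, -0.01], 0],
    [0.85, [0.162, 0.003, -0.006], 0]
  ]
}}

```text
t: 23.55
ee_pos: [0.583, -0.0293, 0.0372]
tcp_rot: [0.0, 0.921, 0.39, 0.001]
contact_force: [-0.7, -1.5, -0.8]
opening: 0.0728
gripper_force: 0.0
```

Emit:
{"op": "drive_tool", "data": {
  "commands": [
    [0.75, [0, 0, 0.003], 0],
    [0.65, [0, 0, 0.006], 0],
    [0.6, [0, 0, 0.006], 0],
    [0.55, [0, 0, 0.006], 0],
    [0.5, [0, 0, 0.006], 0],
    [0.5, [0, 0, 0.006], 0],
    [0.5, [0, 0, 0.006], 0],
    [0.5, [0, 0, 0.006], 0],
    [0.5, [0, 0, 0.006], 0],
    [0.5, [0, 0, 0.006], 0]
  ]
}}

```text
t: 24.8
ee_pos: [0.5815, -0.031, 0.0305]
tcp_rot: [-0.0, 0.921, 0.389, 0.0]
contact_force: [-0.5, 0.6, -0.1]
opening: 0.0427
gripper_force: 0.0
```

```bash
python3 r.py
```

```text
yaw 0.7989 F tool [ 0.03 -0.76  0.1 ] off slider mid [ 78.1  -0.8 -30.5] M [-0.03 -0.    0.03] op 0.04269960165063665 0.0 24.8
```

Emit:
{"op": "drive_tool", "data": {
  "commands": [
    [0.47, [0, 0, 0], 0],
    [0.4, [0, 0, 0], 0],
    [0.4, [0, 0, 0], 0],
    [0.4, [0, 0, 0], 0],
    [0.4, [0, 0, -0.0004], 0],
    [0.4, [0, -0.001, -0.0004], 0],
    [0.4, [0, -0.0018, -0.0004], 0],
    [0.4, [0, -0.0025, -0.0004], 0],
    [0.4, [0, -0.003, -0.0004], 0],
    [0.4, [0, -0.003, -0.0004], 0]
  ]
}}

```text
t: 26.05
ee_pos: [0.5793, -0.0289, 0.0309]
tcp_rot: [-0.0, 0.921, 0.389, -0.0]
contact_force: [-0.3, -0.6, -1.0]
opening: 0.0374
gripper_force: 20.4
```

```bash
python3 r.py
```

```text
yaw 0.7989 F tool [-0.6   0.22  1.02] off slider mid [ 78.1  -3.8 -30.9] M [-0.   -0.01  0.01] op 0.03740560566366505 20.40228009223938 26.05
```

Seat 4 moves freely towards -x. I'll ease it slightly further and lift gently.

Emit:
{"op": "drive_tool", "data": {
  "commands": [
    [0.4, [0, -0.0003, 0], 0],
    [0.4, [0, -0.0006, 0], 0],
    [0.4, [0, -0.0006, 0], 0],
    [0.4, [0, -0.0006, -0.0005], 0],
    [0.4, [0, -0.0006, -0.001], 0],
    [0.4, [0, -0.0006, -0.0015], 0],
    [0.4, [0, -0.0006, -0.002], 0],
    [0.4, [0, -0.0006, -0.0025], 0],
    [0.4, [0, -0.0006, -0.003], 0],
    [0.4, [0, -0.0006, -0.0035], 0]
  ]
}}

```text
t: 27.3
ee_pos: [0.5789, -0.0285, 0.0344]
tcp_rot: [-0.0, 0.921, 0.389, -0.0]
contact_force: [0.7, 0.4, -0.1]
opening: 0.038
gripper_force: 20.4
```

```bash
python3 r.py
```

```text
yaw 0.7988 F tool [0.77 0.28 0.09] off slider mid [ 78.1  -4.4 -34.4] M [-0.06  0.02 -0.01] op 0.03802133461525999 20.401730239391327 27.3
```

Emit:
{"op": "drive_tool", "data": {
  "commands": [
    [0.4, [0, 0, -0.03], 0],
    [0.4, [0, 0, -0.08], 0],
    [0.4, [-0.01, 0.001, -0.125], 0.17],
    [0.4, [-0.06, 0.008, -0.14], 0.35],
    [0.4, [-0.11, 0.015, -0.14], 0.53],
    [0.4, [-0.165, 0.022, -0.14], 0.71],
    [0.4, [-0.22, 0.03, -0.14], 0.89],
    [0.4, [-0.275, 0.037, -0.14], 1.07],
    [0.4, [-0.325, 0.043, -0.14], 1.25],
    [0.4, [-0.357, 0.0477, -0.14], 1.417]
  ]
}}

```text
t: 28.55
ee_pos: [0.3626, -0.3193, 0.1746]
tcp_rot: [0.0, 0.951, -0.308, 0.0]
contact_force: [0.1, 0.4, -1.8]
opening: 0.0376
gripper_force: 22.7
```

Emit:
{"op": "drive_tool", "data": {
  "commands": [
    [0.4, [0, 0, 0.0], 0],
    [0.4, [0, 0, 0.03], 0],
    [0.4, [0, 0, 0.06], 0],
    [0.4, [0, 0, 0.085], 0],
    [0.4, [0, 0, 0.1], 0],
    [0.4, [0, 0, 0.105], 0],
    [0.4, [0, 0, 0.105], 0],
    [0.4, [0, 0, 0.105], 0],
    [0.4, [0, 0, 0.105], 0],
    [0.4, [0, 0, 0.105], 0]
  ]
}}

```text
t: 29.8
ee_pos: [0.3642, -0.3178, 0.0699]
tcp_rot: [0.0, 0.953, -0.304, 0.0]
contact_force: [0.8, -0.6, -1.7]
opening: 0.0376
gripper_force: 22.7
```

```bash
python3 r.py; python3 - <<'E'
from h import *
s=read_state();w,x,y,_=s["tcp_rot"];yaw=2*np.arctan2(y,x);T=np.array([[np.cos(yaw),np.sin(yaw)],[np.sin(yaw),-np.cos(yaw)]])
print(s["ee_pos"],"to go",T@(np.array([.3642,-.3176])-s["ee_pos"][:2]))
c=get_calibration("wrist"); im=capture("wrist")
cv2.imwrite("pics/w6.png",cv2.resize(im[:,:,::-1],(800,600),interpolation=cv2.INTER_CUBIC))
E
```

```text
yaw -0.6183 F tool [1.06 0.03 1.7 ] off slider mid [-279.2   42.1  -69.9] M [0.04 0.02 0.03] op 0.03760964975009854 22.70338386297226 29.8
[ 0.36419059 -0.31780116  0.06985529] to go [-0.00010893 -0.00016937]
```

View pics/w6.png

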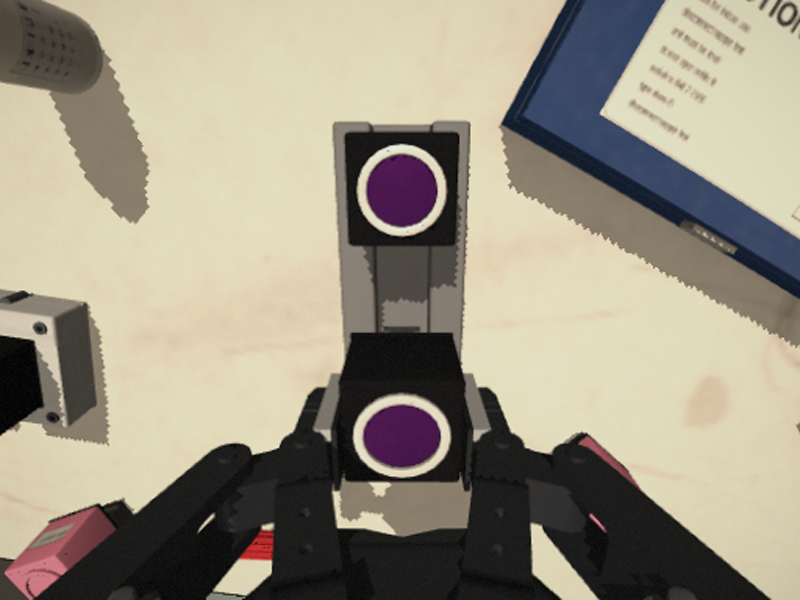

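The foot at (402,330) is centred over the groove (x 376–430), with the first cube upright at (402,190). I'll lower it.

Emit:
{"op": "drive_tool", "data": {
  "commands": [
    [0.4, [0, 0, 0.01], 0],
    [0.4, [0, 0, 0.02], 0],
    [0.4, [0, 0, 0.026], 0],
    [0.4, [0, 0, 0.03], 0],
    [0.4, [0, 0, 0.033], 0],
    [0.4, [0, 0, 0.035], 0],
    [0.4, [0, 0, 0.0363], 0],
    [0.4, [0, 0, 0.037], 0],
    [0.4, [0, 0, 0.037], 0],
    [0.4, [0, 0, 0.037], 0]
  ]
}}

```text
t: 31.1
ee_pos: [0.3641, -0.3176, 0.0327]
tcp_rot: [0.0, 0.953, -0.304, 0.0]
contact_force: [-0.4, 0.4, 3.8]
opening: 0.0377
gripper_force: 23.2
```

```bash
python3 r.py
```

```text
yaw -0.6182 F tool [-0.56 -0.06 -3.82] off slider mid [-279.1   41.9  -32.7] M [0.1  0.02 0.06] op 0.03768627605207481 23.161760866642 31.1
```

Seated on the block. I'll release and rise.

Emit:
{"op": "drive_tool", "data": {
  "commands": [
    [0.45, [0, 0, -0.0005], 0],
    [0.5, [0, 0, -0.0005], 0],
    [0.6, [0, 0, -0.0005], 0],
    [0.75, [0, 0, -0.0005], 0],
    [0.9, [0, 0, -0.005], 0],
    [1, [0, 0, -0.03], 0],
    [1, [0, 0, -0.08], 0],
    [1, [0, 0, -0.13], 0],
    [1, [-0.04, 0, -0.15], 0],
    [1, [-0.04, 0, -0.15], 0]
  ]
}}

```text
t: 32.35
ee_pos: [0.3299, -0.2925, 0.184]
tcp_rot: [0.0, 0.953, -0.304, 0.0]
contact_force: [0.6, -0.2, -1.1]
opening: 0.0855
gripper_force: 0.0
```

```bash
python3 - <<'E'
from h import *
s=read_state();c=get_calibration("wrist"); im=capture("wrist")
cv2.imwrite("pics/w7.png",cv2.resize(im[:,:,::-1],(800,600),interpolation=cv2.INTER_CUBIC))
q,ce,a=filters(im,c,.0638);print(q.round(4)); print(np.linalg.norm(q[:,:2]-[.3906,-.3402],axis=1))
q,ce,a=filters(capture("top"),get_calibration("top"));print(q.round(4))
E
```

```text
[[ 0.4247 -0.3621  0.0638]
 [ 0.3672 -0.3213  0.0638]
 [ 0.5047 -0.1103  0.0638]
 [ 0.4696 -0.1474  0.0638]]
[0.04053272 0.0300872  0.25663558 0.20838524]Traceback (most recent call last):
  File "<stdin>", line 5, in <module>
  File "h.py", line 11, in filters
    return world(c,ce[k],z),ce[k],st[k,4]
           ~~~~~^^^^^^^^^^^
  File "h.py", line 4, in world
    p=cv2.undistortPoints(np.float64(px).reshape(-1,1,2),c["K"],c["dist"])[:,0]
      ~~~~~~~~~~~~~~~~~~~^^^^^^^^^^^^^^^^^^^^^^^^^^^^^^^^^^^^^^^^^^^^^^^^^
cv2.error: OpenCV(4.12.0) /io/opencv/modules/calib3d/src/undistort.dispatch.cpp:347: error: (-215:Assertion failed) CV_IS_MAT(_src) && CV_IS_MAT(_dst) && (_src->rows == 1 || _src->cols == 1) && (_dst->rows == 1 || _dst->cols == 1) && _src->cols + _src->rows - 1 == _dst->rows + _dst->cols - 1 && (CV_MAT_TYPE(_src->type) == CV_32FC2 || CV_MAT_TYPE(_src->type) == CV_64FC2) && (CV_MAT_TYPE(_dst->type) == CV_32FC2 || CV_MAT_TYPE(_dst->type) == CV_64FC2) in function 'cvUndistortPointsInternal'
```

View pics/w7.png

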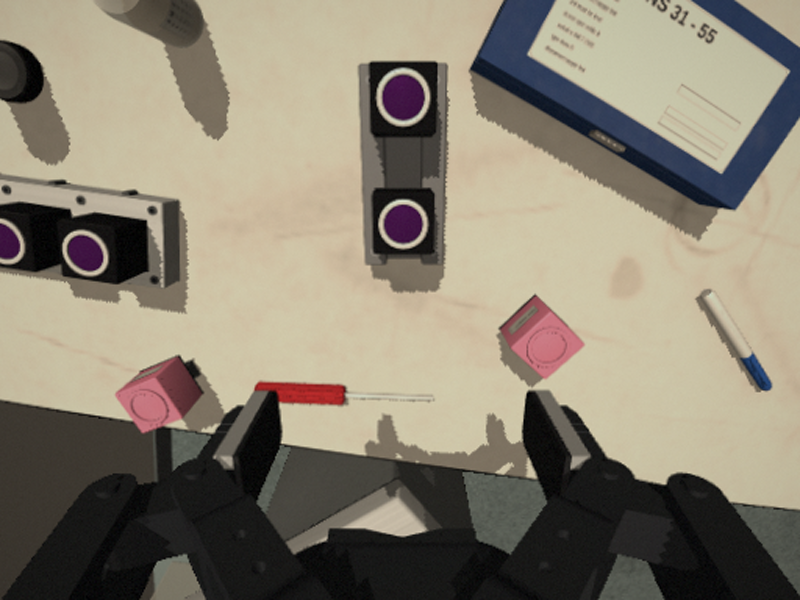

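Both cubes stand upright in the groove at (403,97) and (404,222). Seats 1 and 2 still hold their cubes, and the robot is clear of everything. I'm handing in.

```bash
python3 -c "
from workcell import *
print(close_job())"
```

```text
the job is handed in; nothing more can be done
None
```

I lifted the two loose cubes, from seat 3 (free towards +x) and seat 4 (free towards -x), and stood both upright in the parking groove. The cubes in seats 1 and 2 stayed seated, and I handed the job in at about 32 s; no verdict was returned.

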